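# Pack and nip a glued oak block in a push clamp

### The job

Pick the green plastic packer off the bench and lay it flat, square and central in the gap of the push clamp, long side towards the oak block, and let go of it. Then pump the orange trigger towards the black handle until the jaw nips the packer against the block and its red sprung nose is pushed about half way in, never right home; move the jaw only with the trigger. Finish while still holding the trigger back so the nip stays on, and leave the white packer, mallet and jar alone.

Things in the scene. Friction and masses are not known exactly. Their poses are not given: they have to be found in the camera images.
- clamp: Bench push clamp, fixed, turned differently each time. Origin on the bench top; x the way the jaw advances (to block and fence), y across, z up. Plywood board 12 mm thick, x -200 to 160 mm, y -60 to 60 mm. Fence inner face at x 130 mm, top 46 mm above the bench. Blue head x -118 to -62 mm, 36 mm wide, 64 mm high. A toothed rod runs back to x -195 mm.
- nip_spot (a point): Where the middle of the packer's underside is to be laid: on the board (12 mm above the bench), on the clamp's centre line at its x = 50 mm; axes as the clamp's. Some mm nearer or farther along x do not matter: the jaw pushes the packer up to the block. The gap from nose to block is 48 to 77 mm long at the start.
- packer: Green plastic glazing packer lying flat on the bench: 30 mm wide (its x) x 60 mm long (its y) x 8 mm thick; origin at the centre of its underside; weighs 14 g. When laid in the clamp its x lies along the clamp's x (either way round).
- spare_packer: White plastic packer, to be left alone: 30 mm wide (its x) x 60 mm long (its y) x 8 mm thick; origin at the centre of its underside; weighs 14 g.
- block: Oak block with a dark glue line, lying loose on the clamp board within 10 mm of the fence: 60 mm (its x, along the clamp's x) x 90 mm x 35 mm high; origin at the centre of its underside. The jaw will push it up to the fence.
- nose: The jaw's black rubber pressing plate with the red stem behind it, 10 mm thick, 44 mm wide, 13 to 46 mm above the bench. Its frame stands as the clamp's; its front face is at x = -10 mm of this frame.
- nose_face (a point): Middle of the nose's front face, 17 mm above the bench.
- nose_in (a joint): How far the sprung nose is pushed in, m: 0 = fully out (25 mm of red stem shown), 0.025 = right home (no red shown: crushing). Spring 0.8 N per mm, so half way in is about 10 N.
- jaw: The jaw: toothed rod and dark barrel (26 mm diameter, axis 30 mm above the bench) that carry the nose. Its frame stands as the clamp's; the barrel's front is at x = -45 mm of this frame.
- jaw_travel (a joint): How far the jaw has advanced, m, 0 to 0.09; starts at 0.003 to 0.024. A friction brake of 4 N keeps it where it is when the trigger goes back, but gives way to the nose spring beyond 5 mm, so the nip eases off if the trigger is let go.
- trigger: Orange trigger, 10 mm thick, 24 mm wide, standing 76 mm up from its pivot (this origin: clamp x -72 mm, 62 mm above the bench). At rest it leans 0.25 rad to the clamp's +x, top 136 mm above the bench; pushed on its front face to the clamp's -x it swings 0.45 rad. Push it with shut fingers or squeeze it with the handle (62 mm over both).
- handle_top (a point): Top of the black fixed handle behind the trigger, 145 mm above the bench: 16 mm thick (clamp x -114 to -98 mm), 28 mm wide, standing on the head.
- trigger_pad (a point): Middle of the trigger's front face near its top, 62 mm along it from the pivot; moves with the trigger.
- trigger_pull (a joint): Trigger angle, rad: 0 = at rest, 0.45 = fully pulled; a spring returns it. Pulling advances the jaw 40 mm per rad once the pawl meets a tooth (after 0 to 0.2 rad): about 12 mm a full stroke; on the way back the jaw stays. Push needed at the pad: 2.5 to 5 N for the spring, 3 N for the brake, plus 0.65 of the nose force; about 14 N at half way in.
- mallet: Orange mallet lying on the bench: head 56 mm diameter, 96 mm long; wooden handle 24 mm thick reaching 210 mm to its -x. Origin on the bench under the head. Leave alone.
- jar: Glass jam jar with red cap, 70 mm diameter, 110 mm high, origin at the centre of its underside. Leave alone.
- organiser: Black parts organiser with pull-out trays, fixed: 160 x 220 x 120 mm high, origin at the centre of its underside. Not needed.
Mind the look-alikes: they are no part of the job. Of the things that look like the packer, the smallest one is meant.

How it is judged:
By the outcome, as a careful person would: the job done as asked, in the order asked, and still so for the second after the job is handed in, while the arm keeps its last pose, push and grip.
It also fails if it takes over 64 s, if anything falls off the work surface, if the arm or the gripper's body presses on something with over 40 N, if the wrist force passes 120 N, or if a joint passes its speed limit or range.

### The arm

A 6-joint arm with a two-finger parallel gripper is mounted at the origin on the work surface. World frame = base frame: x ahead of the robot, y to its left, z up, the work surface at z = 0. Lengths are in m, angles in rad, forces in N, time in s.
With the tool pointing down it reaches from about 0.375 to 0.9 m from the base axis. Payload 3.1 kg.
Tool frame: the origin (TCP) lies on the centre line of the jaws, within the pads' length; the fingertips stand 17 mm ahead of it and the grasp point (between the pads) lies 2 mm behind it (finger_overhang is the distance from the TCP to the fingertips, in m); z points along the fingers, y is the direction in which the jaws open and shut (so a half turn about z gives the same grasp; the last joint's range is limited). The gripper opens to 87 mm and grips with 3 to 60 N. Pads are 19 mm wide; open, the fingers measure 117 mm over their backs; the gripper's body (75 mm by 190 mm) begins 51 mm behind the grasp point.
Start: joints at [-1.47, 0.527, 1.433, -0, 1.181, -0.178], TCP at [0.172, -0.601, 0.24] pointing down, gripper open.
Joint ranges: [-3.08, 3.08], [-0.75, 2.2], [0.22, 2.44], [-1.43, 4.57], [0, 2.65], [-2.85, 2.85]. Speed limits (rad/s): [2.79, 2.79, 3.14, 3.14, 3.14, 3.14].

### API

Orientations are given as a unit quaternion [x, y, z, w].
In Python, from station import * gives the robot as it stands.
- The arm moves only by the tool servo_tool, never from a script. Its argument "steps" is a list of rows, each a list of 3 entries, a list of its own where there are three numbers: the closure, from -1 (fully open) to 1 (shut), so that 0 is half open, then the shift along the tool's x, y, z in m, then the turn, a rotation vector about the tool's x, y, z in degrees. In form: [[jaw, [tx, ty, tz], [rx, ry, rz]], ...]. A call has 1 to 8 rows; each row shifts and turns the commanded pose from where the row before left it, along the tool's axes as they then stand; what a row does not reach is not made up. A row lasts 1/8 s, in which the tool goes at most 62.5 mm and 10.7 degrees, less where a joint would pass 70% of its speed; a pose out of reach is approached as far as the arm can. A call is refused whole if a number of a shift passes 0.0625 or a number of a turn 10.7, either way. A call with a gripper value outside its range is refused whole. The fingers move at their own pace and stop on an object; "grip_force" is the grip in N (left out, the last holds). Time passes only in rows, so rows that do not move let the fingers close. It gives the time, the measured TCP pose, the force and the opening at its end, in the units of the state.
- observe(): the state, without advancing time (a new reading comes with each control period).
- get_image(name): name is "scene" or "top"; returns the picture (420x560x3 uint8, blue, green, red); there is no depth.
- camera_params(name): a dict with "mtx" (3x3 intrinsics, pixels), "k1" (the pictures are not rectified: a ray, as slopes to the right and down, at radius r is drawn at 1 + k1 r^2 times it, then the intrinsics apply), "world_from_camera" (4x4, takes a point from camera to world coordinates). Camera axes: x right, y up, looking along -z (the intrinsics and any distortion apply to the point x, -y, -z); pixel columns grow to the right and rows downward; lengths in m; the calibration is good to about 2 mm. A picture is of the moment at which its call begins. camera_params takes no time and is no camera call.
- sign_off(): hands the job in, once; it reports no verdict.
Trained networks look in the newest picture that a camera, given by its name, has taken for a name from the list of things; names that differ only in an ending like _2 or _b are one class to them, and where a whole thing is asked for, a point or a joint stands for the part that bears it (a point fixed in the world has none). Each returns a list of dicts, best first, with "score" (0 to 1); they miss things now and then, are a little off and sometimes report something else, mostly with a low value. They report only what shows in the picture. A call takes as long as a camera call. They do not tell look-alikes from the thing itself.
- silhouettes(label, camera): "pixels" (420x560 bool, what is visible of it).
- tip_of(label, camera): "at" ([x, y, z] in m, in world coordinates, good to about 4 mm: a listed point, or the origin of a listed thing).
The state is a dict: "clock": time; "joints": joint angles; "joint_vel": joint speeds; "effort": joint torques, N m; "tcp_pos": TCP position; "eef_rot": TCP orientation; "force": force on the tool from outside, world axes, zero at the start; "wrist_torque": the same for the moment, N m; "opening": finger opening in m.
Only numpy, scipy, OpenCV 4.12 (cv2) and the standard library are available. Lean on these libraries where they do the work, as an engineer would, in place of code of your own. Each camera call takes 0.05 s, during which the arm holds its last target.

## Working session

There is one attempt and no reset: what is moved stays moved. The work goes in short steps, Python scripts to look and compute and a tool call to move; the robot and the scene stay as the last step left them, time stands still between calls to the robot, and variables do not carry over. Pictures are saved under pics/ and viewed, and the job is handed in when it is done.

Besides the shell and the picture viewer there is one more tool, called after ">>>" as a command line: name --argument value ..., lists and objects as JSON in quotes. servo_tool: Moves the arm, as the interface text tells. Its arguments: {"type":"object","properties":{"steps":{"type":"array"},"grip_force":{"type":"number"}},"required":["steps"]}

```bash
mkdir -p pics
python3 - <<'E'
from station import *
import cv2
for n in ["scene","top"]:
    cv2.imwrite(f"pics/{n}0.png",get_image(n))
    print(n,camera_params(n))
for l in ["packer","clamp","block","nose_face","trigger_pad","handle_top","nip_spot","nose","jaw","trigger"]:
    for c in ["scene","top"]:
        print(l,c,[(round(d["score"],2),[round(float(x),4) for x in d["at"]]) for d in tip_of(l,c)][:4])
print(observe())
E
```

```text
scene {'mtx': array([[412.82280746,   0.        , 282.63427514],
       [  0.        , 412.82280746, 202.26665398],
       [  0.        ,   0.        ,   1.        ]]), 'k1': -0.04153926736593747, 'world_from_camera': array([[ 0.49716885, -0.7435426 ,  0.44717729,  1.07770464],
       [ 0.86757864,  0.41923189, -0.26749191, -0.27538399],
       [ 0.01142065,  0.52095012,  0.85351072,  1.11885685],
       [ 0.        ,  0.        ,  0.        ,  1.        ]])}
top {'mtx': array([[533.73670388,   0.        , 273.58678206],
       [  0.        , 533.73670388, 211.5577668 ],
       [  0.        ,   0.        ,   1.        ]]), 'k1': 0.05234461161251539, 'world_from_camera': array([[-0.01712293,  0.98491438, -0.17219313,  0.30196746],
       [-0.99966308, -0.02022387, -0.01627023,  0.03247672],
       [-0.0195072 ,  0.17185652,  0.98492883,  1.52828389],
       [ 0.        ,  0.        ,  0.        ,  1.        ]])}
packer scene [(0.71, [0.4524, -0.4465, 0.0004]), (0.64, [0.3371, -0.3074, -0.0]), (0.46, [0.4326, -0.3247, -0.0035])]
packer top [(0.9, [0.4532, -0.4463, 0.0016]), (0.71, [0.4
[... 1284 characters left out ...]
]
{'clock': 1.1, 'joints': array([-1.47049969e+00,  5.27494509e-01,  1.43273713e+00, -1.93024960e-06,
        1.18141982e+00, -1.78512287e-01]), 'joint_vel': array([-1.54417314e-03,  3.88560433e-04,  1.15016372e-03,  1.11244530e-03,
       -1.11365733e-03, -9.63433903e-06]), 'effort': array([ 3.30134735e-04, -4.40029693e+01, -1.76985008e+01,  6.36785687e-02,
        5.03926270e-02, -2.26589333e-05]), 'tcp_pos': array([ 0.17202229, -0.60081064,  0.23953993]), 'eef_rot': array([ 9.90298872e-01,  1.38953742e-01,  2.57286113e-07, -2.94123514e-05]), 'force': array([ 0.468905  , -0.33925686,  0.4391551 ]), 'wrist_torque': array([0.00036582, 0.03064992, 0.02697173]), 'opening': 0.08700180289134093}
```

View pics/scene0.png

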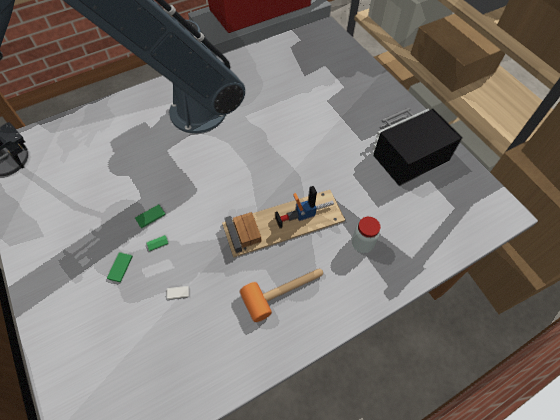

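View pics/top0.png

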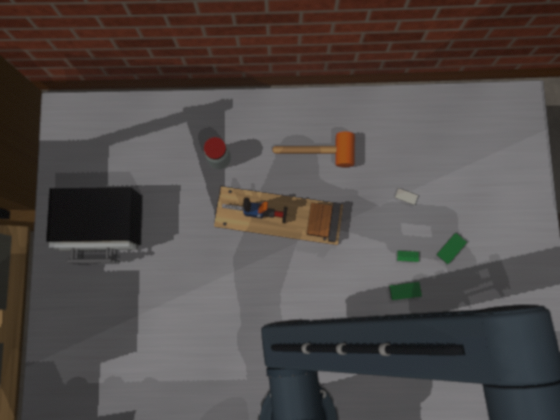

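The smallest green packer is at top (408,256) and scene (157,243). The larger green ones are at top (405,291) and (452,248). The clamp's trigger end is to +y, with the fence at top (335,222). Next I'll measure the poses.

```bash
cat > h.py <<'E'
from station import *
import cv2, numpy as np
from scipy.optimize import minimize
def proj(P,cp):
    T=np.linalg.inv(cp["world_from_camera"]);P=np.atleast_2d(P)
    c=P@T[:3,:3].T+T[:3,3]; u=c[:,0]/-c[:,2]; v=-c[:,1]/-c[:,2]
    s=1+cp["k1"]*(u*u+v*v); K=cp["mtx"]
    return np.c_[K[0,0]*u*s+K[0,2],K[1,1]*v*s+K[1,2]]
def unproj(px,z,cp):
    px=np.atleast_2d(px).astype(float);K=cp["mtx"]
    d=np.c_[(px[:,0]-K[0,2])/K[0,0],(px[:,1]-K[1,2])/K[1,1]];q=d.copy()
    for _ in range(20): q=d/(1+cp["k1"]*(q**2).sum(1,keepdims=True))
    W=cp["world_from_camera"];r=np.c_[q[:,0],-q[:,1],-np.ones(len(q))]@W[:3,:3].T
    o=W[:3,3]; return o+r*((z-o[2])/r[:,2])[:,None]
def box(x,y,a,lx,ly,z0,z1,cx=0,cy=0):
    c,s=np.cos(a),np.sin(a);out=[]
    for i in(-1,1):
        for j in(-1,1):
            for z in(z0,z1):
                X=cx+i*lx/2;Y=cy+j*ly/2
                out.append([x+c*X-s*Y,y+s*X+c*Y,z])
    return np.array(out)
def hullmask(pts2,roi,ss=8):
    x0,y0,w,h=roi
    h2=cv2.convexHull(((pts2-[x0,y0]+.5)*ss).astype(np.float32))
    m=np.zeros((h*ss,w*ss),np.uint8);cv2.fillConvexPoly(m,np.round(h2).astype(np.int32),255)
    return cv2.resize(m,(w,h),interpolation=cv2.INTER_AREA)/255.
def fit(masks,cps,boxf,p0,rois,step=(.004,.004,.08)):
    def cost(p):
        return sum(((hullmask(proj(boxf(p),cp),r)-m[r[1]:r[1]+r[3],r[0]:r[0]+r[2]])**2).sum() for m,cp,r in zip(masks,cps,rois))
    best=None
    for k in range(3):
        s=np.vstack([p0]+[np.array(p0)+np.eye(len(p0))[i]*step[i]*(1 if k%2==0 else -1) for i in range(len(p0))])
        r=minimize(cost,p0,method="Nelder-Mead",options=dict(initial_simplex=s,xatol=1e-5,fatol=1e-3))
        p0=r.x
    return r.x,r.fun
E
cat > m.py <<'E'
from h import *
cps={c:camera_params(c) for c in("scene","top")}
I={c:get_image(c) for c in cps}
# packer colour mask
ms={};rois={}
for c in cps:
    ctr=proj([[0.436,-0.323,0.004]],cps[c])[0]
    r=(int(ctr[0])-28,int(ctr[1])-22,56,44)
    hsv=cv2.cvtColor(I[c],cv2.COLOR_BGR2HSV)
    m=((hsv[...,0]>45)&(hsv[...,0]<80)&(hsv[...,1]>120)&(hsv[...,2]>40)).astype(np.uint8)
    n,l,st,_=cv2.connectedComponentsWithStats(m)
    L=l[int(ctr[1]),int(ctr[0])];print(c,ctr,st[L])
    ms[c]=(l==L).astype(float);rois[c]=r
for cs in(["scene"],["top"],["scene","top"]):
    for a0 in(0,1.5):
        p,f=fit([ms[c] for c in cs],[cps[c] for c in cs],lambda p:box(p[0],p[1],p[2],.03,.06,0,.008),[.436,-.323,a0],[rois[c] for c in cs])
        print(cs,a0,p.round(4),round(f,1))
for c,lab,w in(("scene","packer",(150,240)),("scene","clamp",(285,222)),("top","clamp",(280,215)),("top","block",0),("scene","block",0)):
    for d in silhouettes(lab,c): 
        ys,xs=np.nonzero(d["pixels"]);print(lab,c,round(d["score"],2),len(xs),xs.mean().round(1),ys.mean().round(1),xs.min(),xs.max(),ys.min(),ys.max())
for c,(x,y,w,h) in(("scene",(215,175,140,90)),("top",(205,175,150,85))):
    cv2.imwrite(f"pics/z{c}.png",cv2.resize(I[c][y:y+h,x:x+w],None,fx=5,fy=5,interpolation=cv2.INTER_CUBIC))
E
python3 m.py
```

```text
scene [157.52211816 243.72009657] [147 236  21  15 163]
top [408.61969829 254.8612773 ] [398 252  20   9 168]
['scene'] 0 [ 0.4319 -0.3238 -0.042 ] 39.4
['scene'] 1.5 [ 0.4318 -0.3236  3.1287] 39.5
['top'] 0 [ 0.4344 -0.3178 -0.0114] 56.9
['top'] 1.5 [ 0.433  -0.3193  3.1999] 60.7
['scene', 'top'] 0 [ 0.4317 -0.3226  0.0181] 103.5
['scene', 'top'] 1.5 [ 0.4319 -0.3227  3.13  ] 102.8
packer scene 0.84 354 149.9 216.3 136 164 206 227
packer scene 0.6 191 157.4 242.8 147 168 236 250
clamp scene 0.88 3623 288.1 220.6 223 343 186 256
clamp scene 0.48 671 246.7 229.3 233 260 212 246
clamp top 0.82 4473 272.1 214.5 214 342 187 244
block top 0.68 689 319.1 219.8 307 331 203 237
block scene 0.63 676 246.9 229.2 233 260 212 246
```

Run:
```python
import cv2,numpy as np
a=cv2.imread("pics/scene0.png")[225:265,130:190];b=cv2.imread("pics/top0.png")[238:272,380:440]
a=cv2.resize(a,(780,520),interpolation=cv2.INTER_NEAREST)[:,:];cv2.imwrite("pics/pk_s.png",a)
cv2.imwrite("pics/pk_t.png",cv2.resize(b,(780,442),interpolation=cv2.INTER_NEAREST))
```

```text
(no output)
```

View pics/pk_s.png

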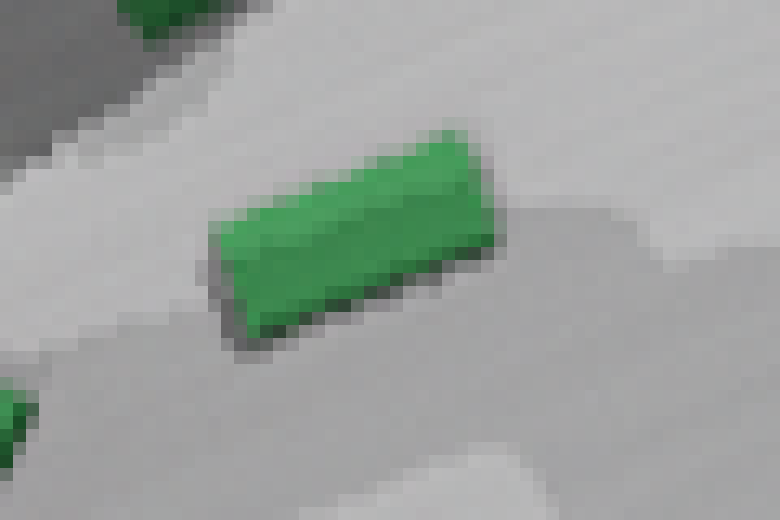

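View pics/pk_t.png

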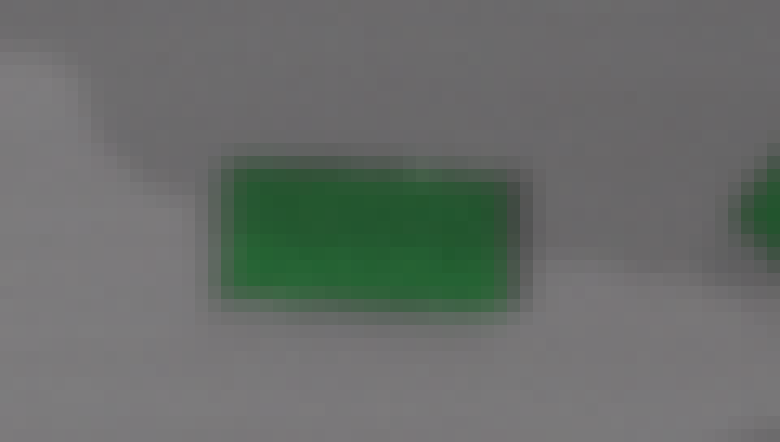

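View pics/zscene.png

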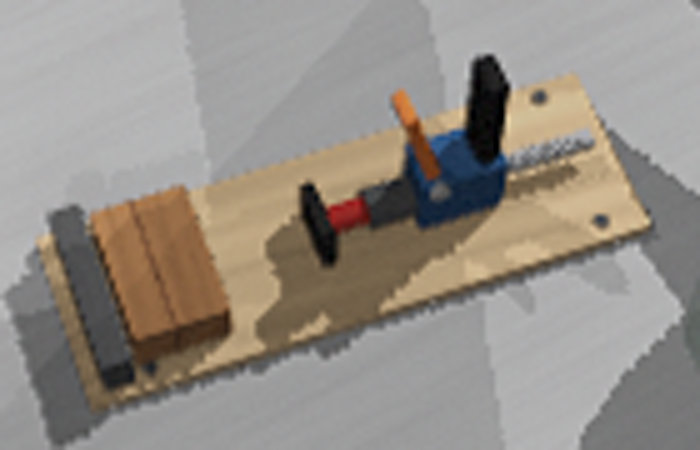

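View pics/ztop.png

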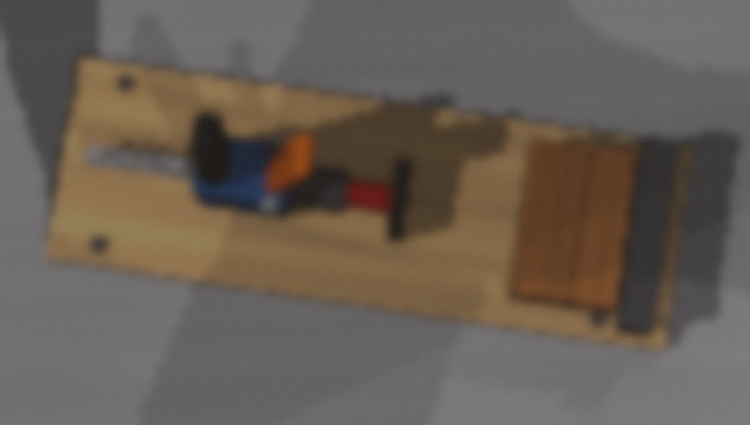

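```bash
cat > m2.py <<'E'
from h import *
from scipy.optimize import least_squares
cps={c:camera_params(c) for c in("scene","top")}
I={c:cv2.imread(f"pics/{c}0.png").astype(float) for c in cps}
ms={};rois={}
for c in cps:
    ctr=proj([[0.436,-0.323,0.004]],cps[c])[0]
    r=(int(ctr[0])-15,int(ctr[1])-11,30,22)
    g=I[c][...,1]-(I[c][...,0]+I[c][...,2])/2
    g=g-np.median(g[r[1]:r[1]+r[3],r[0]:r[0]+r[2]][:, :])if 0 else g-2
    pk=np.percentile(g[r[1]:r[1]+r[3],r[0]:r[0]+r[2]],85)
    ms[c]=np.clip(g/(pk*.8),0,1);rois[c]=r
for cs in(["scene"],["top"],["scene","top"]):
    p,f=fit([ms[c] for c in cs],[cps[c] for c in cs],lambda p:box(p[0],p[1],p[2],.03,.06,0,.008),[.436,-.323,0.03],[rois[c] for c in cs],(.004,.004,.15))
    print(cs,p.round(4),round(f,1))
# clamp corners (top face z .012)
C=np.array([[-.2,-.06,.012],[-.2,.06,.012],[.16,.06,.012],[.16,-.06,.012]])
obs={"scene":{2:(345.4,221)} }
S=lambda x,y:(215+(x+.5)/5-.5,175+(y+.5)/5-.5)
T=lambda x,y:(205+(x+.5)/5-.5,175+(y+.5)/5-.5)
# far end (-.2): scene right side; world: clamp x ~ -y.
obs=[("scene",[-.2,None],S(575,75)),("scene",[-.2,None],S(652,228)),("scene",[.16,None],S(40,240)),("scene",[.16,None],S(98,405)),
("top",0,T(80,57)),("top",0,T(48,260)),("top",0,T(668,347))]
for c,_,px in obs: print(c,unproj(px,.012,cps[c])[0].round(4))
E
python3 m2.py
```

```text
['scene'] [ 0.4304 -0.3229 -0.0424] 9.7
['top'] [ 0.4333 -0.32   -0.07  ] 4.6
['scene', 'top'] [ 0.4324 -0.3213 -0.0689] 26.9
scene [0.5305 0.2264 0.012 ]
scene [0.6478 0.2062 0.012 ]
scene [ 0.4709 -0.1239  0.012 ]
scene [ 0.5864 -0.1418  0.012 ]
top [0.6458 0.2106 0.012 ]
top [0.5267 0.229  0.012 ]
top [ 0.4696 -0.1247  0.012 ]
```

```bash
cat > m3.py <<'E'
from h import *
from scipy.optimize import least_squares
cps={c:camera_params(c) for c in("scene","top")}
S=lambda x,y:(215+(x+.5)/5-.5,175+(y+.5)/5-.5)
T=lambda x,y:(205+(x+.5)/5-.5,175+(y+.5)/5-.5)
L=[("scene",(-.2,-.06),S(575,75)),("scene",(-.2,.06),S(652,228)),("scene",(.16,-.06),S(40,240)),("scene",(.16,.06),S(98,405)),
("top",(-.2,.06),T(80,57)),("top",(-.2,-.06),T(48,260)),("top",(.16,-.06),T(668,347))]
def res(p,sel):
    R=[]
    for c,(x,y),px in L:
        if c not in sel: continue
        q=[p[0]+np.cos(p[2])*x-np.sin(p[2])*y,p[1]+np.sin(p[2])*x+np.cos(p[2])*y,.012]
        R+=list(proj(q,cps[c])[0]-px)
    return R
for sel in(["scene"],["top"],["scene","top"]):
    r=least_squares(res,[.5545,.022,-1.74],args=(sel,)); print(sel,r.x.round(4),np.round(r.fun,2))
p=r.x
R=np.array([[np.cos(p[2]),-np.sin(p[2])],[np.sin(p[2]),np.cos(p[2])]])
for n,q in dict(nose=(.5555,.0207),block=(.5363,-.0707),pad=(.564,.0757),handle=(.573,.1264),piv=(.5678,.0923)).items(): print(n,((np.array(q)-p[:2])@R*1000).round(1))
print("nip",p[:2]+R@[.05,0])
E
python3 m3.py
```

```text
['scene'] [ 0.5552  0.0225 -1.7401] [ 0.73 -0.58  0.94 -0.39 -0.62 -0.28 -0.95  0.85]
['top'] [ 0.5543  0.0228 -1.7315] [-0.02  0.08 -0.29 -0.13  0.31  0.04]
['scene', 'top'] [ 0.5546  0.0227 -1.7353] [ 0.48 -0.95  0.84 -0.85 -0.66 -0.22 -0.81  0.86  0.14 -0.27 -0.28 -0.52
  0.24  0.13]
nose [1.8 1.2]
block [95.1 -2.8]
pad [-53.9   0.5]
handle [-105.3    1.1]
piv [-70.9   1.6]
nip [ 0.54644992 -0.02665987]
```

```bash
cat > plan.py <<'E'
import sys,json,numpy as np
from station import *
from scipy.spatial.transform import Rotation as Ro
# targets: list of (x,y,z,yaw,nrows); plan from measured (or given) pose, rotation about tool z only
def plan(targets,jaw,start=None):
    o=observe();p=np.array(o["tcp_pos"]);q=Ro.from_quat(o["eef_rot"])
    rows=[]
    for x,y,z,yaw,n in targets:
        tq=Ro.from_matrix(np.c_[[np.cos(yaw),np.sin(yaw),0],[np.sin(yaw),-np.cos(yaw),0],[0,0,-1]])
        n0=n
        while True:
            pp=p.copy();qq=q;out=[];ok=True
            for k in range(n):
                dp=qq.inv().apply((np.array([x,y,z])-pp)/(n-k)).round(4)
                dr=np.degrees((qq.inv()*tq).as_rotvec()/(n-k)).round(1)
                if abs(dp).max()>.06 or abs(dr).max()>10.6 or np.linalg.norm(dp)>.0625: ok=False;break
                out.append([jaw,dp.tolist(),dr.tolist()])
                pp=pp+qq.apply(dp);qq=qq*Ro.from_rotvec(np.radians(dr))
            if ok:break
            n+=1
        p,q=pp,qq;rows+=out
    print(len(rows));
    for i in range(0,len(rows),8): print(json.dumps(rows[i:i+8]))
E
python3 - <<'E'
from plan import *
plan([(.4325,-.3215,.13,-.06,7),(.4325,-.3215,.020,-.06,5)],-1)
E
```

```text
12
[[-1, [0.0468, -0.0281, 0.0157], [-0.0, 0.0, 2.8]], [-1, [0.0453, -0.0304, 0.0156], [-0.0, 0.0, 2.8]], [-1, [0.0438, -0.0325, 0.0157], [-0.0, 0.0, 2.8]], [-1, [0.0421, -0.0347, 0.0156], [-0.0, 0.0, 2.8]], [-1, [0.0404, -0.0367, 0.0157], [-0.0, 0.0, 2.7]], [-1, [0.0387, -0.0385, 0.0156], [-0.0, 0.0, 2.8]], [-1, [0.0367, -0.0403, 0.0157], [-0.0, 0.0, 2.7]], [-1, [-0.0, -0.0, 0.022], [-0.0, 0.0, 0.0]]]
[[-1, [-0.0, -0.0, 0.022], [-0.0, 0.0, 0.0]], [-1, [-0.0, -0.0, 0.022], [-0.0, 0.0, 0.0]], [-1, [-0.0, -0.0, 0.022], [-0.0, 0.0, 0.0]], [-1, [-0.0, -0.0, 0.022], [-0.0, 0.0, 0.0]]]
```

>>> servo_tool --steps '[[-1, [0.047, -0.028, 0.016], [0, 0, 2.8]], [-1, [0.045, -0.03, 0.016], [0, 0, 2.8]], [-1, [0.044, -0.033, 0.016], [0, 0, 2.8]], [-1, [0.042, -0.035, 0.015], [0, 0, 2.8]], [-1, [0.04, -0.037, 0.016], [0, 0, 2.8]], [-1, [0.039, -0.038, 0.015], [0, 0, 2.8]], [-1, [0.037, -0.04, 0.016], [0, 0, 2.7]], [-1, [0, 0, 0.02], [0, 0, 0]]]' --grip_force 15

```text
clock: 2.45
tcp_pos: [0.4354, -0.3189, 0.1094]
eef_rot: [1.0, -0.028, 0.001, 0.0]
force: [0.1, -1.3, 0.5]
opening: 0.0873
```

Run:
```python
from plan import *
import cv2
plan([(.4325,-.3215,.020,-.06,4)],-1)
a=get_image("scene")[190:270,110:220];cv2.imwrite("pics/g1.png",cv2.resize(a,None,fx=7,fy=7,interpolation=cv2.INTER_CUBIC))
```

```text
4
[[-1, [-0.0007, 0.0007, 0.0224], [0.0, -0.0, 0.1]], [-1, [-0.0007, 0.0007, 0.0223], [0.0, -0.0, 0.0]], [-1, [-0.0007, 0.0007, 0.0224], [0.0, -0.0, 0.1]], [-1, [-0.0007, 0.0006, 0.0223], [0.0, -0.1, 0.0]]]
```

View pics/g1.png

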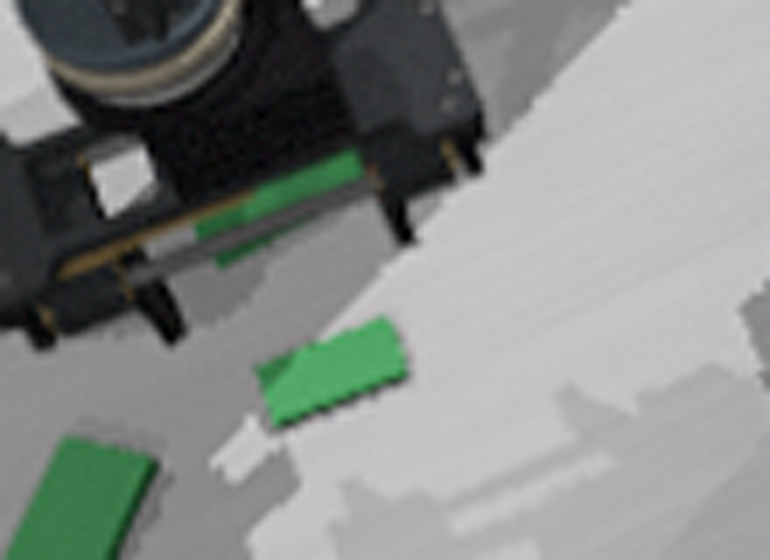

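The packer is uncovered at crop (335,372), and the fingers sit above and behind it because of perspective. I'll go down.

>>> servo_tool --steps '[[-1, [-0.001, 0.001, 0.022], [0, 0, 0]], [-1, [-0.001, 0.001, 0.022], [0, 0, 0]], [-1, [-0.001, 0.001, 0.022], [0, 0, 0]], [-1, [0, 0, 0.022], [0, 0, 0]], [-1, [0, 0, 0.001], [0, 0, 0]]]'

```text
clock: 3.12
tcp_pos: [0.4289, -0.3247, 0.0197]
eef_rot: [1.0, -0.031, -0.001, -0.001]
force: [-0.9, 0.4, 0.0]
opening: 0.0869
```

Run:
```python
from plan import *
import cv2
for n,(x,y) in (("scene",(110,190)),("top",(355,220))):
    a=get_image(n)[y:y+80,x:x+110];cv2.imwrite(f"pics/g2{n}.png",cv2.resize(a,None,fx=7,fy=7,interpolation=cv2.INTER_CUBIC))
```

```text
(no output)
```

View pics/g2scene.png

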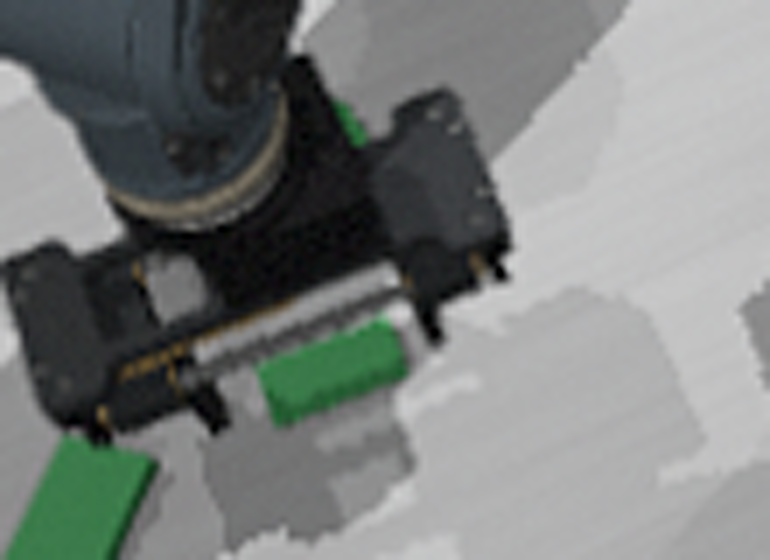

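View pics/g2top.png

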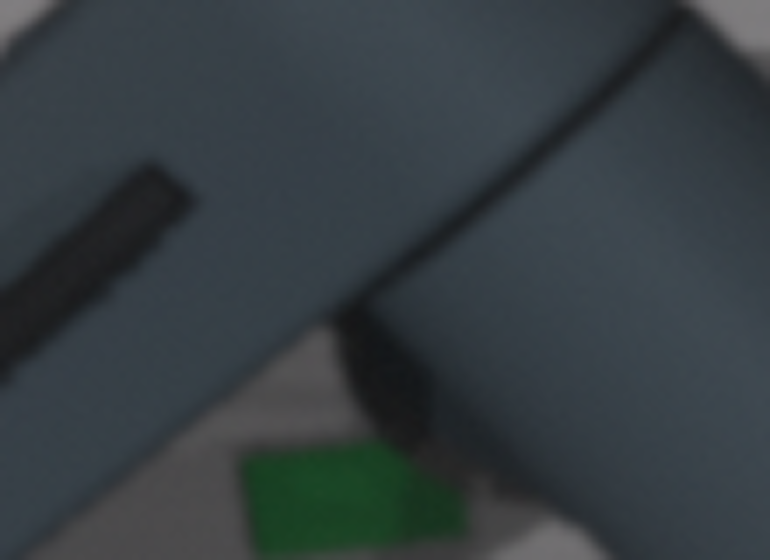

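The fingers straddle the packer in the scene view, with tips at crop (215,425) and (435,335). The TCP is about 3 mm off, so I'll correct that and grip.

>>> servo_tool --steps '[[-1, [0.004, -0.003, 0.0], [0, 0, 0]], [-1, [0, 0, 0], [0, 0, 0]], [0.0, [0, 0, 0], [0, 0, 0]], [1, [0, 0, 0], [0, 0, 0]], [1, [0, 0, 0], [0, 0, 0]], [1, [0, 0, 0], [0, 0, 0]], [1, [0, 0, 0], [0, 0, 0]]]' --grip_force 15

```text
clock: 4.1
tcp_pos: [0.4339, -0.322, 0.0206]
eef_rot: [1.0, -0.031, -0.0, 0.0]
force: [-0.4, 0.5, 0.2]
opening: 0.0595
```

>>> servo_tool --steps '[[1, [0, 0, -0.02], [0, 0, 0]], [1, [0, 0, -0.04], [0, 0, 0]], [1, [0, 0, -0.04], [0, 0, 0]], [1, [0, 0, 0], [0, 0, 0]]]'

```text
clock: 4.6
tcp_pos: [0.4354, -0.3236, 0.1234]
eef_rot: [1.0, -0.031, 0.002, 0.003]
force: [-0.4, -1.1, -0.9]
opening: 0.0597
```

Run:
```python
from plan import *
import cv2
a=get_image("scene")[160:260,80:220];cv2.imwrite(f"pics/g3.png",cv2.resize(a,None,fx=5,fy=5,interpolation=cv2.INTER_CUBIC))
p=np.array([.5546,.0227]);a=-1.7353
t=p+.044*np.array([np.cos(a),np.sin(a)]);print(t,observe()["tcp_pos"],observe()["opening"])
plan([(t[0],t[1],.13,a+np.pi,8)],1)
```

```text
[ 0.54739444 -0.02070599] [ 0.43439402 -0.32257523  0.12175937] 0.05967434301338293
8
[[1, [0.0118, -0.0385, -0.0011], [0.0, -0.0, -10.5]], [1, [0.0186, -0.0357, -0.0011], [0.0, 0.0, -10.5]], [1, [0.0248, -0.0318, -0.0011], [0.0, 0.0, -10.5]], [1, [0.0302, -0.0267, -0.0011], [0.0, 0.0, -10.5]], [1, [0.0345, -0.0208, -0.0011], [0.0, 0.0, -10.5]], [1, [0.0377, -0.0141, -0.0011], [0.1, 0.0, -10.5]], [1, [0.0397, -0.007, -0.001], [0.0, 0.0, -10.6]], [1, [0.0403, 0.0005, -0.0011], [0.1, 0.1, -10.5]]]
```

View pics/g3.png

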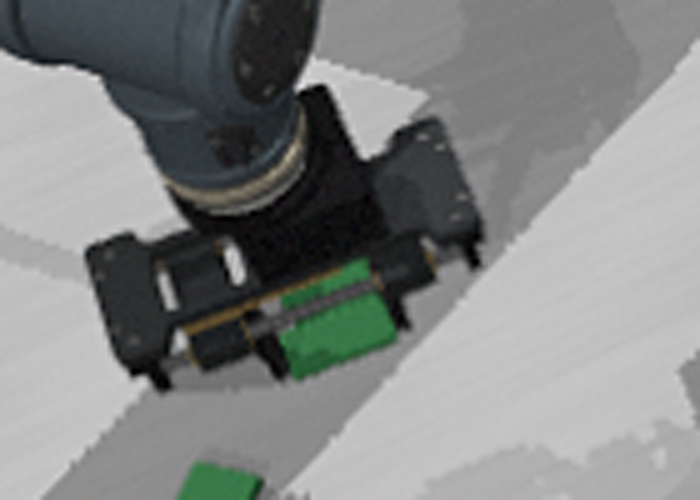

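The packer is held, with its opening at 59.7 mm and the piece at crop (340,340). I'll carry it over.

>>> servo_tool --steps '[[1, [0.012, -0.038, -0.001], [0, 0, -10.5]], [1, [0.018, -0.036, -0.001], [0, 0, -10.5]], [1, [0.025, -0.032, -0.001], [0, 0, -10.5]], [1, [0.03, -0.027, -0.001], [0, 0, -10.5]], [1, [0.035, -0.021, -0.001], [0, 0, -10.5]], [1, [0.038, -0.014, -0.001], [0, 0, -10.5]], [1, [0.04, -0.007, -0.001], [0, 0, -10.6]], [1, [0.04, 0, -0.001], [0, 0, -10.5]]]'

```text
clock: 5.65
tcp_pos: [0.5456, -0.0177, 0.1268]
eef_rot: [0.761, 0.649, -0.001, -0.001]
force: [0.2, 0.5, -0.6]
opening: 0.0596
```

>>> servo_tool --steps '[[1, [0, 0, 0], [0, 0, 0]], [1, [0, 0, 0], [0, 0, 0]]]'

```text
clock: 5.9
tcp_pos: [0.5454, -0.0193, 0.1273]
eef_rot: [0.763, 0.646, -0.001, -0.001]
force: [0.6, -0.5, 0.4]
opening: 0.0596
```

Run:
```python
from plan import *
import cv2
for n,(x,y) in (("scene",(190,150)),("top",(205,165))):
    a=get_image(n)[y:y+110,x:x+150];cv2.imwrite(f"pics/g4{n}.png",cv2.resize(a,None,fx=5,fy=5,interpolation=cv2.INTER_CUBIC))
p=np.array([.5546,.0227]);a=-1.7353
t=p+.044*np.array([np.cos(a),np.sin(a)]);print(t,observe()["tcp_pos"],observe()["opening"])
plan([(t[0],t[1],.06,a+np.pi,4)],1)
```

```text
[ 0.54739444 -0.02070599] [ 0.54565036 -0.02012474  0.12781438] 0.059687557077333496
4
[[1, [-0.0001, 0.0005, 0.017], [-0.0, 0.0, -0.0]], [1, [-0.0001, 0.0005, 0.0169], [-0.0, 0.0, -0.0]], [1, [-0.0, 0.0005, 0.017], [-0.0, 0.0, -0.1]], [1, [-0.0001, 0.0004, 0.0169], [-0.1, 0.0, -0.0]]]
```

View pics/g4scene.png

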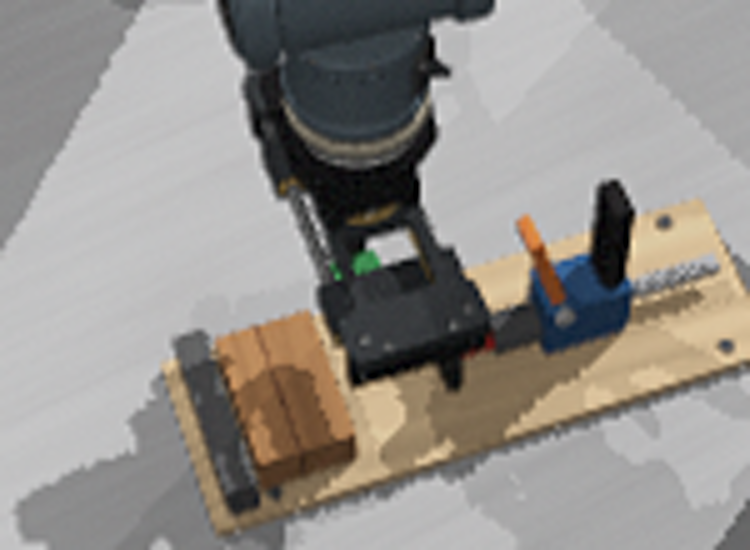

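View pics/g4top.png

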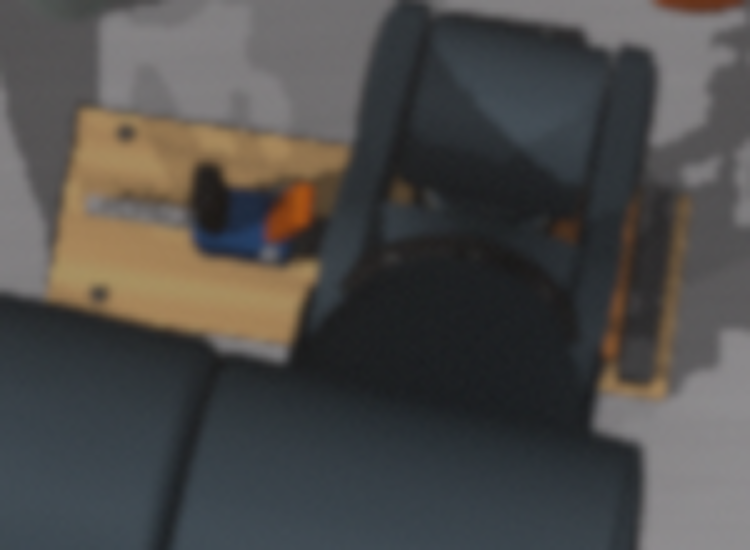

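The gripper hangs over the gap between nose and block. The packer is partly hidden at scene crop (360,262). I'll lower it.

>>> servo_tool --steps '[[1, [0, 0.001, 0.02], [0, 0, 0]], [1, [0, 0.001, 0.02], [0, 0, 0]], [1, [0, 0, 0.02], [0, 0, 0]], [1, [0, 0, 0.01], [0, 0, 0]], [1, [0, 0, 0], [0, 0, 0]], [1, [0, 0, 0], [0, 0, 0]]]'

```text
clock: 6.75
tcp_pos: [0.5487, -0.02, 0.0591]
eef_rot: [0.763, 0.646, 0.0, 0.0]
force: [-0.5, 0.4, 1.3]
opening: 0.0597
```

Run:
```python
from plan import *
import cv2
for n,(x,y) in (("scene",(190,150)),):
    a=get_image(n)[y:y+110,x:x+150];cv2.imwrite(f"pics/g5{n}.png",cv2.resize(a,None,fx=5,fy=5,interpolation=cv2.INTER_CUBIC))
p=np.array([.5546,.0227]);a=-1.7353
t=p+.044*np.array([np.cos(a),np.sin(a)]);print(t,observe()["tcp_pos"],observe()["opening"])
plan([(t[0],t[1],.0335,a+np.pi,3)],1)
```

```text
[ 0.54739444 -0.02070599] [ 0.54886896 -0.0198653   0.05927024] 0.05944594739339515
3
[[1, [-0.0004, -0.0005, 0.0086], [0.0, 0.0, -0.0]], [1, [-0.0003, -0.0004, 0.0086], [0.0, 0.0, -0.0]], [1, [-0.0004, -0.0005, 0.0086], [0.1, 0.0, -0.0]]]
```

View pics/g5scene.png

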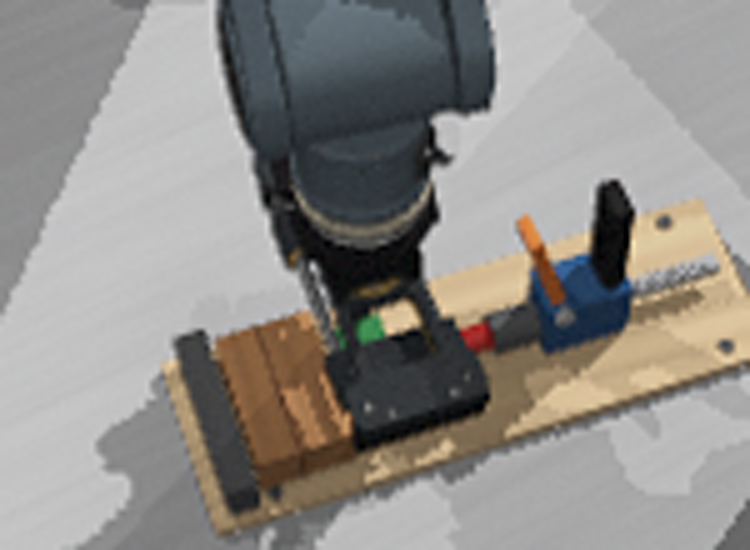

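>>> servo_tool --steps '[[1, [0, -0.001, 0.01], [0, 0, 0]], [1, [0, 0, 0.01], [0, 0, 0]], [1, [0, 0, 0.004], [0, 0, 0]], [1, [0, 0, 0], [0, 0, 0]], [1, [0, 0, 0], [0, 0, 0]]]'

```text
clock: 7.42
tcp_pos: [0.5475, -0.0194, 0.0346]
eef_rot: [0.763, 0.647, 0.0, 0.0]
force: [-0.5, -0.2, 0.5]
opening: 0.0595
```

>>> servo_tool --steps '[[1, [0, 0, 0.001], [0, 0, 0]], [1, [0, 0, 0.001], [0, 0, 0]], [1, [0, 0, 0], [0, 0, 0]]]'

```text
clock: 7.8
tcp_pos: [0.5474, -0.0194, 0.0326]
eef_rot: [0.763, 0.647, 0.0, 0.0]
force: [-0.0, -0.2, 0.6]
opening: 0.0598
```

>>> servo_tool --steps '[[0.1, [0, 0, 0], [0, 0, 0]], [0.0, [0, 0, 0], [0, 0, 0]], [-0.2, [0, 0, 0], [0, 0, 0]], [-0.6, [0, 0, 0], [0, 0, 0]], [-0.8, [0, 0, 0], [0, 0, 0]]]'

```text
clock: 8.43
tcp_pos: [0.5474, -0.0194, 0.0326]
eef_rot: [0.763, 0.647, 0.0, -0.0]
force: [-0.3, -0.0, -0.8]
opening: 0.0723
```

>>> servo_tool --steps '[[-0.8, [0, 0, -0.015], [0, 0, 0]], [-0.8, [0, 0, -0.03], [0, 0, 0]], [-0.8, [0, 0, -0.04], [0, 0, 0]], [0, [0, 0, -0.04], [0, 0, 0]], [1, [0.0, 0, 0], [0, 0, 0]], [1, [0, 0, 0], [0, 0, 0]], [1, [0, 0, 0], [0, 0, 0]]]'

```text
clock: 9.3
tcp_pos: [0.5464, -0.0192, 0.1565]
eef_rot: [0.763, 0.647, -0.001, -0.001]
force: [0.2, -0.3, 0.2]
opening: 0.0461
```

Run:
```python
from plan import *
import cv2
for n,(x,y) in (("scene",(190,150)),("top",(205,165))):
    a=get_image(n)[y:y+110,x:x+150];cv2.imwrite(f"pics/g6{n}.png",cv2.resize(a,None,fx=5,fy=5,interpolation=cv2.INTER_CUBIC))
p=np.array([.5546,.0227]);a=-1.7353
t=p-.02*np.array([np.cos(a),np.sin(a)]);print(t,observe()["tcp_pos"],observe()["opening"])
plan([(t[0],t[1],.150,a+np.pi,3),(t[0],t[1],.127,a+np.pi,2)],1)
```

```text
[0.55787525 0.04243   ] [ 0.54656552 -0.01924448  0.15637581] 0.03833163741582441
5
[[1, [0.0209, 0.0004, 0.0021], [-0.1, -0.0, -0.0]], [1, [0.0209, 0.0003, 0.0021], [-0.0, -0.0, -0.0]], [1, [0.0209, 0.0004, 0.0022], [-0.1, -0.0, -0.0]], [1, [-0.0, -0.0, 0.0115], [0.0, -0.0, -0.0]], [1, [-0.0, -0.0001, 0.0115], [0.0, -0.0, -0.0]]]
```

View pics/g6scene.png

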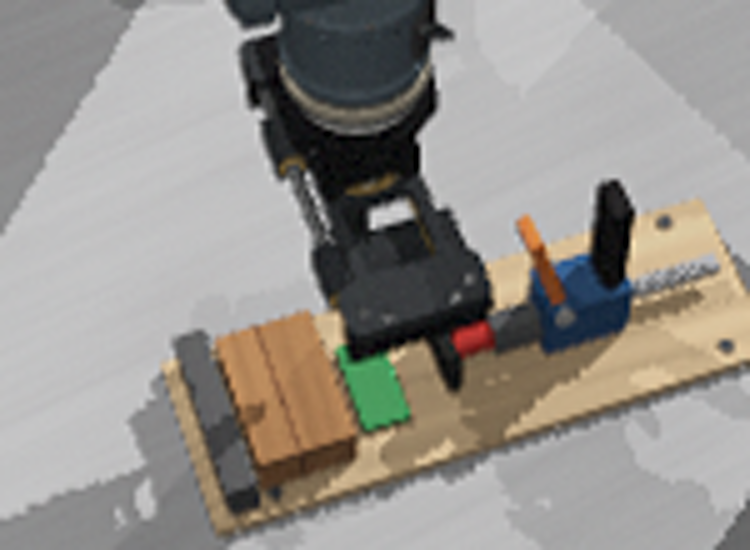

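The packer lies flat next to the block at crop (375,390). I'll move to the trigger front and look again.

>>> servo_tool --steps '[[1, [0.02, 0, 0.002], [0, 0, 0]], [1, [0.02, 0, 0.002], [0, 0, 0]], [1, [0.02, 0.001, 0.002], [0, 0, 0]], [1, [0.002, 0, 0.012], [0, 0, 0]], [1, [0, 0, 0.012], [0, 0, 0]], [1, [0, 0, 0], [0, 0, 0]], [1, [0, 0, 0], [0, 0, 0]]]'

```text
clock: 10.28
tcp_pos: [0.5585, 0.041, 0.1273]
eef_rot: [0.763, 0.646, -0.0, -0.0]
force: [-0.2, 0.1, -0.7]
opening: 0.0009
```

```bash
cat > look.py <<'E'
import sys,cv2,numpy as np
from h import *
tag=sys.argv[1]
cs=sys.argv[2].split(",") if len(sys.argv)>2 else ["scene"]
for n,(x,y) in (("scene",(190,150)),("top",(205,165))):
    if n not in cs: continue
    I=get_image(n);cv2.imwrite(f"pics/raw_{tag}{n}.png",I)
    a=I[y:y+110,x:x+150];cv2.imwrite(f"pics/{tag}{n}.png",cv2.resize(a,None,fx=5,fy=5,interpolation=cv2.INTER_CUBIC))
o=observe();p=np.array([.5546,.0227]);a=-1.7353
R=np.array([[np.cos(a),-np.sin(a)],[np.sin(a),np.cos(a)]])
print("clamp xy mm",((o["tcp_pos"][:2]-p)@R*1000).round(1),"z",o["tcp_pos"][2].round(4),"open",o["opening"],"F clamp",(o["force"][:2]@R).round(1),o["clock"])
E
python3 look.py g7 scene,top
```

```text
clamp xy mm [-18.8   1.1] z 0.1278 open 0.0003537237672940051 F clamp [0. 0.] 10.375
```

View pics/g7scene.png

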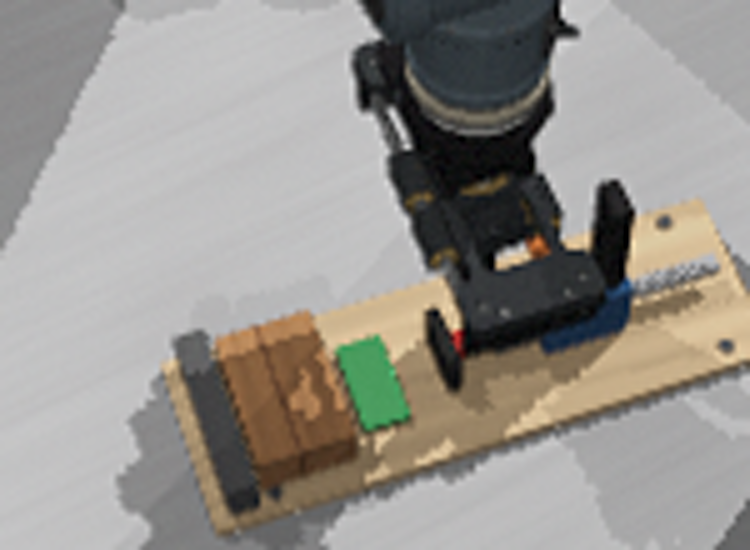

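View pics/g7top.png

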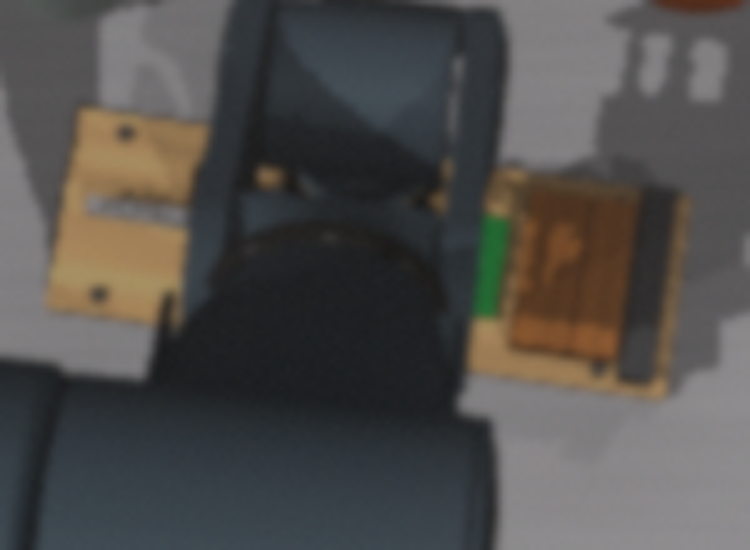

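```bash
cat > pk.py <<'E'
import sys
from h import *
cp=camera_params("scene");I=cv2.imread(sys.argv[1]).astype(float)
c=proj([[.5474,-.0207,.016]],cp)[0];r=(int(c[0])-17,int(c[1])-16,34,32)
g=I[...,1]-(I[...,0]+I[...,2])/2-2;pk=np.percentile(g[r[1]:r[1]+r[3],r[0]:r[0]+r[2]],85)
m=np.clip(g/(pk*.8),0,1)
p,f=fit([m],[cp],lambda p:box(p[0],p[1],p[2],.03,.06,.012,.02),[.5474,-.0207,-1.735],[r],(.004,.004,.1))
for cl in([.5552,.0225,-1.7401],[.5546,.0227,-1.7353]):
    a=cl[2];R=np.array([[np.cos(a),-np.sin(a)],[np.sin(a),np.cos(a)]])
    print(((p[:2]-cl[:2])@R*1000).round(1),"deg",np.degrees(p[2]-a).round(1),round(f,1))
E
python3 pk.py pics/raw_g7scene.png
```

```text
[44.2 -2.7] deg -1.0 7.2
[44.3 -2.3] deg -1.3 7.2
```

Packer reads about 44 mm along the clamp, within 2–3 mm of centre and 1° of square, so it's well placed. I'll start the first trigger stroke slowly to find contact.

>>> servo_tool --steps '[[1, [0.01, 0.001, 0], [0, 0, 0]], [1, [0.006, 0, 0], [0, 0, 0]], [1, [0.004, 0, 0], [0, 0, 0]], [1, [0.003, 0, 0], [0, 0, 0]], [1, [0, 0, 0], [0, 0, 0]]]' --grip_force 30

```text
clock: 11.0
tcp_pos: [0.5635, 0.0637, 0.1279]
eef_rot: [0.763, 0.647, -0.0, 0.001]
force: [-0.7, -4.0, 3.7]
opening: 0.0006
```

>>> servo_tool --steps '[[1, [0.005, 0, 0], [0, 0, 0]], [1, [0.005, 0, 0], [0, 0, 0]], [1, [0, 0, 0], [0, 0, 0]]]'

```text
clock: 11.38
tcp_pos: [0.5652, 0.0734, 0.1279]
eef_rot: [0.763, 0.647, 0.0, 0.001]
force: [-1.3, -5.4, 3.8]
opening: 0.0005
```

>>> servo_tool --steps '[[1, [0.005, 0, 0], [0, 0, 0]], [1, [0, 0, 0], [0, 0, 0]]]'

```text
clock: 11.62
tcp_pos: [0.566, 0.078, 0.1279]
eef_rot: [0.763, 0.647, -0.0, 0.001]
force: [-0.8, -5.7, 4.2]
opening: 0.0
```

```bash
python3 look.py g8
```

```text
clamp xy mm [-56.3   2.2] z 0.1279 open 0.0005907521878743746 F clamp [ 5.2 -1.1] 11.675
```

View pics/g8scene.png

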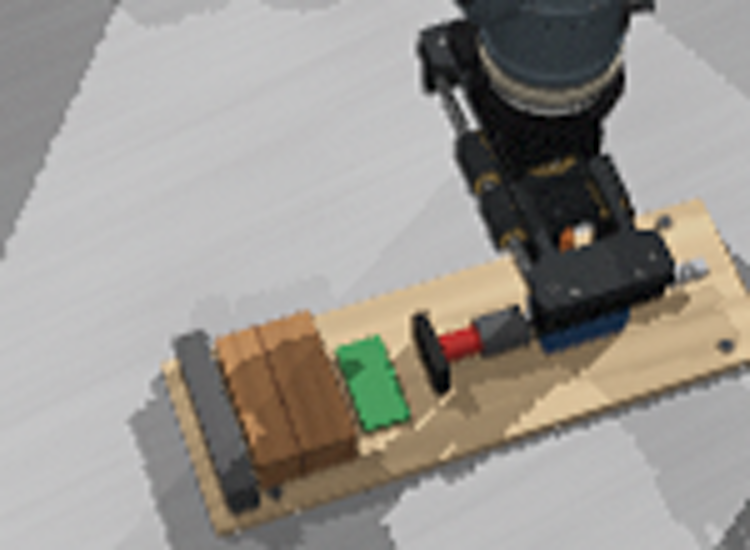

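The nose has moved forward, with its plate at crop (432,352). Continuing the stroke.

>>> servo_tool --steps '[[1, [0.004, 0, 0], [0, 0, 0]], [1, [0.003, 0, 0], [0, 0, 0]], [1, [0, 0, 0], [0, 0, 0]]]'

```text
clock: 12.05
tcp_pos: [0.5671, 0.0843, 0.128]
eef_rot: [0.763, 0.647, -0.001, 0.001]
force: [-1.5, -7.4, 5.0]
opening: 0.0005
```

>>> servo_tool --steps '[[1, [0.002, 0, 0], [0, 0, 0]], [1, [0, 0, 0], [0, 0, 0]]]'

```text
clock: 12.3
tcp_pos: [0.5673, 0.0861, 0.1279]
eef_rot: [0.763, 0.647, -0.001, 0.001]
force: [-1.1, -8.0, 4.5]
opening: 0.0004
```

>>> servo_tool --steps '[[1, [0.002, 0, 0], [0, 0, 0]], [1, [0, 0, 0], [0, 0, 0]]]'

```text
clock: 12.55
tcp_pos: [0.5676, 0.0878, 0.1278]
eef_rot: [0.763, 0.647, -0.001, 0.001]
force: [-1.3, -8.7, 4.1]
opening: 0.0
```

>>> servo_tool --steps '[[1, [-0.01, 0, 0], [0, 0, 0]], [1, [-0.01, -0.001, 0], [0, 0, 0]], [1, [-0.01, -0.001, 0], [0, 0, 0]], [1, [0, 0, 0], [0, 0, 0]]]'

```text
clock: 13.05
tcp_pos: [0.5597, 0.0601, 0.1271]
eef_rot: [0.763, 0.646, -0.001, -0.001]
force: [-0.9, -2.2, -0.8]
opening: 0.0
```

```bash
python3 look.py g9
```

```text
clamp xy mm [-38.   -1.1] z 0.1272 open 0.0004420028506545053 F clamp [ 2.1 -1.3] 13.1
```

View pics/g9scene.png

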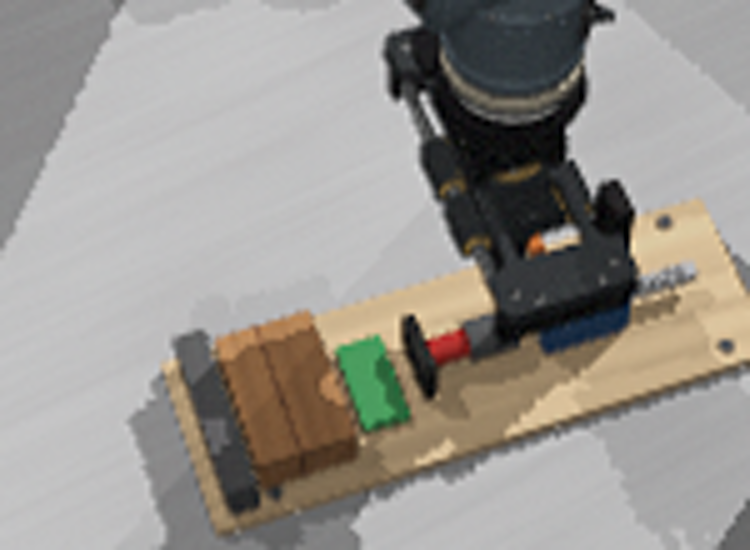

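One stroke has moved the jaw about 11 mm, with the plate now at crop (420,355). Second stroke next.

>>> servo_tool --steps '[[1, [-0.003, 0.001, 0], [0, 0, 0]], [1, [0.006, 0, 0], [0, 0, 0]], [1, [0.007, 0, 0], [0, 0, 0]], [1, [0.007, 0, 0], [0, 0, 0]], [1, [0.006, 0, 0], [0, 0, 0]], [1, [0.004, 0, 0], [0, 0, 0]], [1, [0.002, 0, 0], [0, 0, 0]], [1, [0, 0, 0], [0, 0, 0]]]'

```text
clock: 14.1
tcp_pos: [0.5668, 0.0879, 0.1281]
eef_rot: [0.762, 0.647, -0.001, 0.002]
force: [-0.3, -8.4, 3.7]
opening: 0.0003
```

>>> servo_tool --steps '[[1, [0.001, 0, 0], [0, 0, 0]], [1, [0, 0, 0], [0, 0, 0]]]'

```text
clock: 14.35
tcp_pos: [0.5668, 0.0882, 0.1281]
eef_rot: [0.762, 0.648, -0.001, 0.002]
force: [-1.3, -10.4, 5.3]
opening: 0.0004
```

>>> servo_tool --steps '[[1, [-0.01, 0, 0], [0, 0, 0]], [1, [-0.012, 0, 0], [0, 0, 0]], [1, [-0.012, 0, 0], [0, 0, 0]], [1, [0, 0, 0], [0, 0, 0]]]'

```text
clock: 14.85
tcp_pos: [0.5606, 0.0561, 0.1273]
eef_rot: [0.763, 0.646, 0.0, -0.001]
force: [-0.4, -0.4, 0.7]
opening: 0.0009
```

```bash
python3 look.py g10
```

```text
clamp xy mm [-34.3   0.6] z 0.1274 open 0.00010168848292775004 F clamp [0.3 0.3] 14.9
```

View pics/g10scene.png

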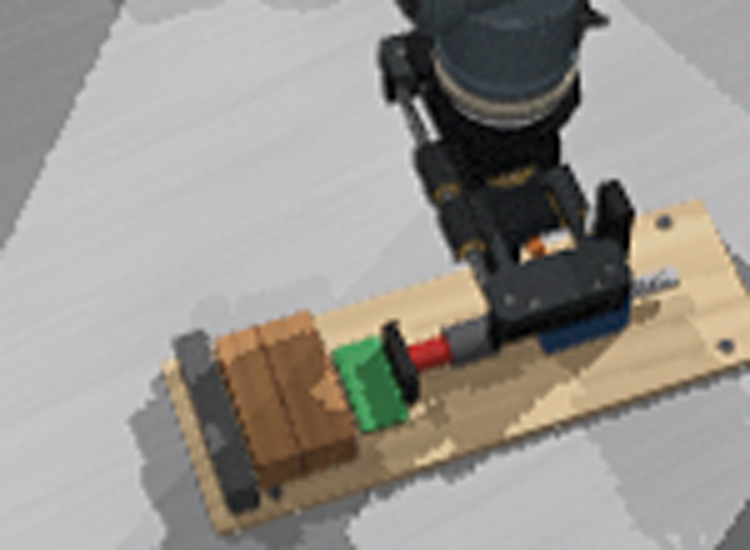

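The plate is almost at the packer, at crop (400,360). Third stroke.

>>> servo_tool --steps '[[1, [0.008, 0, 0], [0, 0, 0]], [1, [0.007, 0, 0], [0, 0, 0]], [1, [0.006, 0, 0], [0, 0, 0]], [1, [0.005, 0, 0], [0, 0, 0]], [1, [0.004, 0, 0], [0, 0, 0]], [1, [0.002, 0, 0], [0, 0, 0]], [1, [0, 0, 0], [0, 0, 0]]]'

```text
clock: 15.78
tcp_pos: [0.5664, 0.0867, 0.1281]
eef_rot: [0.762, 0.648, -0.001, 0.002]
force: [-2.1, -8.7, 4.6]
opening: 0.0001
```

```bash
python3 look.py g11
```

```text
clamp xy mm [-65.1   1.2] z 0.1281 open 0.0006566875225898186 F clamp [ 9.  -0.2] 15.825
```

View pics/g11scene.png

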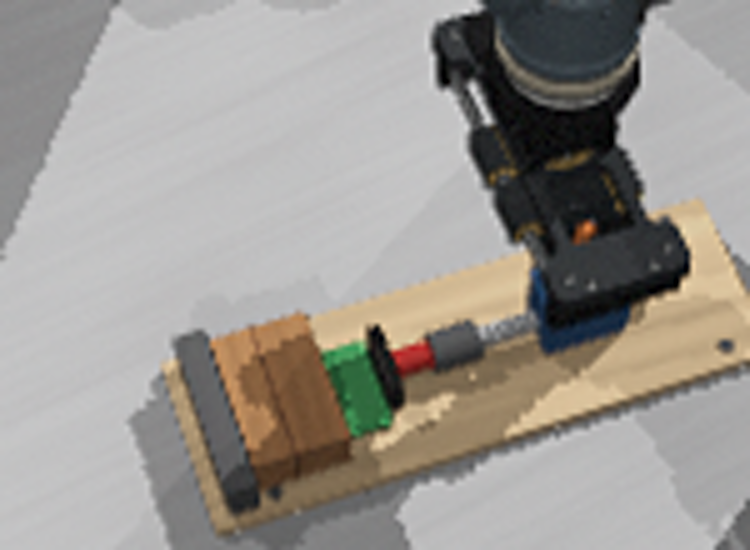

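The packer now touches the block, which is nearly at the fence. The red stem still shows from crop 395 to 432. I'll retract and take stroke four in small steps.

>>> servo_tool --steps '[[1, [-0.01, 0, 0], [0, 0, 0]], [1, [-0.011, 0, 0], [0, 0, 0]], [1, [-0.011, 0, 0], [0, 0, 0]], [1, [0, 0, 0], [0, 0, 0]], [1, [0.008, 0, 0], [0, 0, 0]], [1, [0.006, 0, 0], [0, 0, 0]], [1, [0, 0, 0], [0, 0, 0]]]'

```text
clock: 16.7
tcp_pos: [0.5635, 0.0703, 0.128]
eef_rot: [0.762, 0.647, -0.0, 0.001]
force: [-1.5, -4.5, 2.6]
opening: 0.0001
```

>>> servo_tool --steps '[[1, [0.004, 0, 0], [0, 0, 0]], [1, [0, 0, 0], [0, 0, 0]]]'

```text
clock: 16.95
tcp_pos: [0.5642, 0.0738, 0.1283]
eef_rot: [0.762, 0.647, -0.0, 0.001]
force: [-2.1, -5.9, 4.7]
opening: 0.0001
```

```bash
python3 look.py g12
```

```text
clamp xy mm [-51.9   1.1] z 0.1283 open 0.0007040677553484019 F clamp [ 6.4 -0.5] 17.0
```

View pics/g12scene.png

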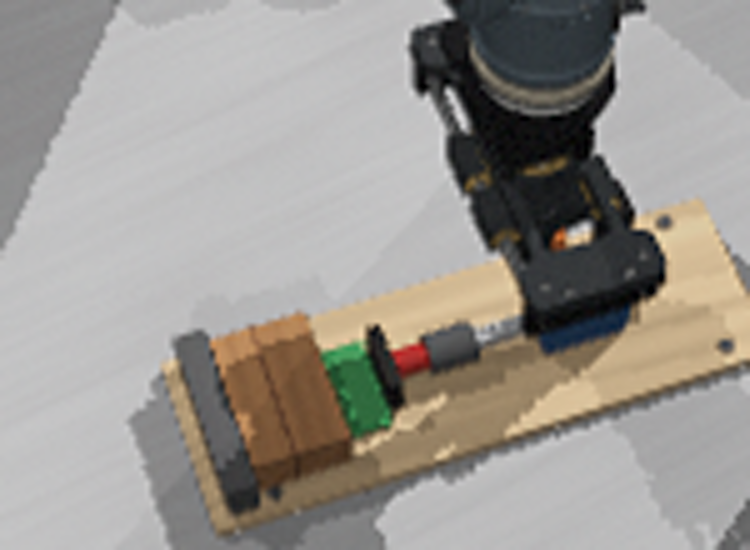

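```bash
cat > red.py <<'E'
import sys
from h import *
cp=camera_params("scene");cl=[.5552,.0225,-1.7401];a=cl[2]
def red(f):
    I=cv2.imread(f).astype(np.float32);r=cv2.max(I[...,2]-cv2.max(I[...,1],I[...,0]),0)
    xs=np.arange(-70,60,.5);acc=[]
    for z in(.030,.033,.036):
      for y in(-.003,0,.003):
        P=np.c_[cl[0]+np.cos(a)*xs/1e3-np.sin(a)*y,cl[1]+np.sin(a)*xs/1e3+np.cos(a)*y,np.full(len(xs),z)]
        u=proj(P,cp).astype(np.float32)
        acc.append(cv2.remap(r,u[:,0].reshape(1,-1),u[:,1].reshape(1,-1),cv2.INTER_LINEAR)[0])
    v=np.mean(acc,0);s=v>.5*np.percentile(v,97)
    L=np.nonzero(s&(xs>-40))[0];print(f,"red mm",s[xs>-40].sum()*.5,"from",xs[L[0]],"to",xs[L[-1]],"peak",v.max().round())
for f in sys.argv[1:]: red(f)
E
cp pics/scene0.png pics/raw_0scene.png
python3 red.py pics/raw_0scene.png pics/raw_g{8,9,10,11,12}scene.png
```

```text
pics/raw_0scene.png red mm 24.0 from -31.5 to -8.0 peak 100.0
pics/raw_g8scene.png red mm 23.5 from -23.5 to -0.5 peak 114.0
pics/raw_g9scene.png red mm 23.5 from -16.0 to 7.0 peak 114.0
pics/raw_g10scene.png red mm 24.0 from -4.0 to 19.5 peak 114.0
pics/raw_g11scene.png red mm 23.5 from 6.5 to 29.5 peak 114.0
pics/raw_g12scene.png red mm 20.0 from 9.5 to 29.0 peak 114.0
```

The red measurement works: about 24 mm fully out, 20 now. Continuing in small steps.

>>> servo_tool --steps '[[1, [0.003, 0, 0], [0, 0, 0]], [1, [0.002, 0, 0], [0, 0, 0]], [1, [0, 0, 0], [0, 0, 0]]]'

```text
clock: 17.38
tcp_pos: [0.565, 0.0779, 0.1285]
eef_rot: [0.762, 0.647, -0.001, 0.002]
force: [-1.7, -8.8, 7.3]
opening: 0.0
```

```bash
python3 look.py g13; python3 red.py pics/raw_g13scene.png
```

```text
clamp xy mm [-56.1   1.2] z 0.1285 open 0.0004431146364111049 F clamp [ 9.2 -1.3] 17.425
pics/raw_g13scene.png red mm 18.0 from 11.5 to 29.0 peak 114.0
```

>>> servo_tool --steps '[[1, [0.003, 0, 0], [0, 0, 0]], [1, [0.003, 0, 0], [0, 0, 0]], [1, [0, 0, 0], [0, 0, 0]]]'

```text
clock: 17.8
tcp_pos: [0.5658, 0.0826, 0.1286]
eef_rot: [0.762, 0.648, -0.002, 0.002]
force: [-3.1, -11.8, 7.6]
opening: 0.0001
```

```bash
python3 look.py g14; python3 red.py pics/raw_g14scene.png
```

```text
clamp xy mm [-60.9   1.2] z 0.1286 open 0.0008700973412947039 F clamp [12.  -0.7] 17.85
pics/raw_g14scene.png red mm 15.5 from 14.5 to 29.5 peak 114.0
```

View pics/g14scene.png

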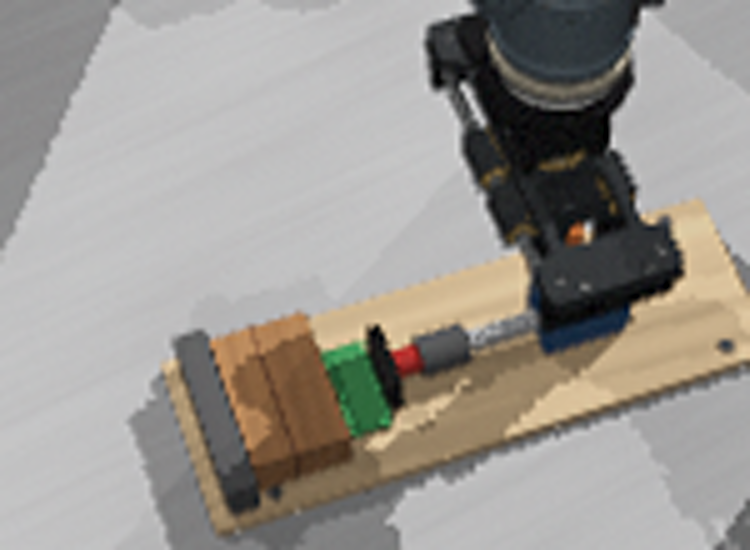

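>>> servo_tool --steps '[[1, [0.003, 0, 0], [0, 0, 0]], [1, [0.002, 0, 0], [0, 0, 0]], [1, [0, 0, 0], [0, 0, 0]]]'

```text
clock: 18.23
tcp_pos: [0.5665, 0.0868, 0.1285]
eef_rot: [0.762, 0.648, -0.002, 0.002]
force: [-2.3, -14.6, 6.4]
opening: 0.0006
```

```bash
python3 look.py g15; python3 red.py pics/raw_g15scene.png
```

```text
clamp xy mm [-65.2   1.2] z 0.1285 open 0.0005263996019091984 F clamp [14.2 -0.1] 18.275
pics/raw_g15scene.png red mm 12.5 from 17.5 to 29.5 peak 115.0
```

Vision gives 11–12 mm pushed in and the push force is about 14 N. The force balance suggests slightly less, about 9–10 mm. I'll nudge 1.5 mm further, staying short of the trigger's stop.

>>> servo_tool --steps '[[1, [0.0015, 0, 0], [0, 0, 0]], [1, [0, 0, 0], [0, 0, 0]], [1, [0, 0, 0], [0, 0, 0]]]'

```text
clock: 18.65
tcp_pos: [0.5667, 0.0879, 0.1284]
eef_rot: [0.762, 0.648, -0.003, 0.003]
force: [-2.4, -15.4, 6.4]
opening: 0.0003
```

```bash
python3 look.py g16 scene,top; python3 red.py pics/raw_g16scene.png
python3 - <<'E'
import cv2
a=cv2.imread("pics/raw_g16scene.png")[205:255,225:300];cv2.imwrite("pics/g16z.png",cv2.resize(a,None,fx=10,fy=10,interpolation=cv2.INTER_CUBIC))
E
```

```text
clamp xy mm [-66.4   1.2] z 0.1284 open 0.0004627944604643957 F clamp [15.2 -0.5] 18.75
pics/raw_g16scene.png red mm 12.0 from 18.0 to 29.5 peak 114.0
```

View pics/g16z.png

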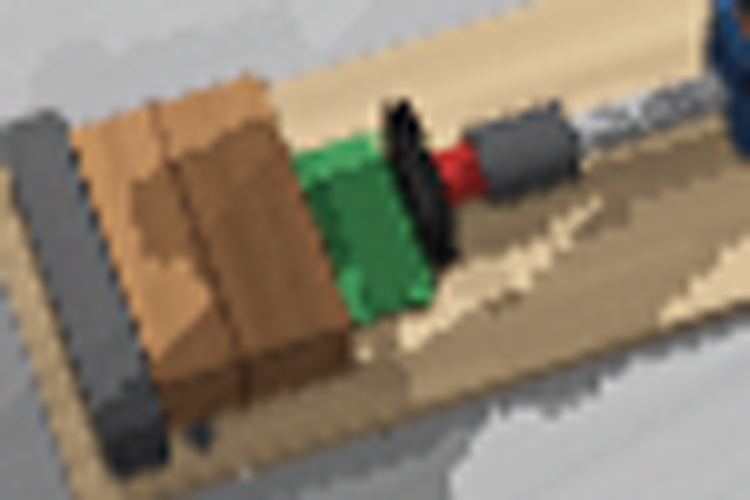

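View pics/g16top.png

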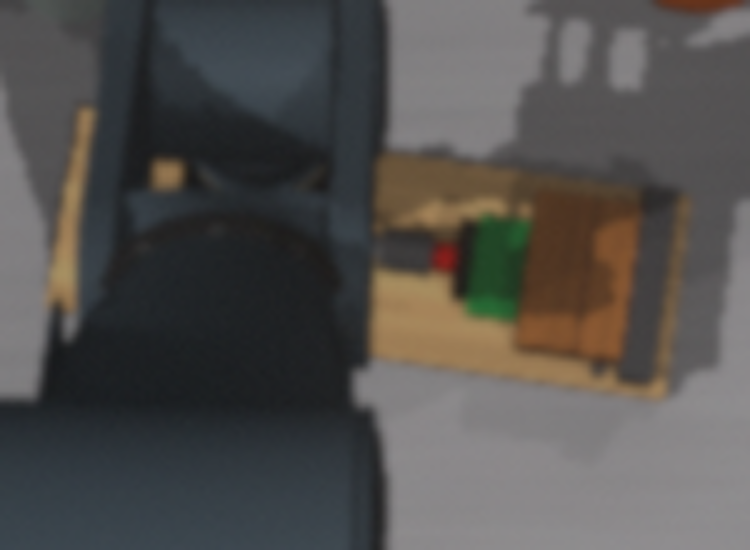

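The packer is nipped flat, square and central against the block, which is up to the fence. About 13–14 mm of red still shows in both views. I'll hold briefly to check it stays put, then hand in.

>>> servo_tool --steps '[[1, [0, 0, 0], [0, 0, 0]], [1, [0, 0, 0], [0, 0, 0]], [1, [0, 0, 0], [0, 0, 0]], [1, [0, 0, 0], [0, 0, 0]]]'

```text
clock: 19.25
tcp_pos: [0.5667, 0.088, 0.1284]
eef_rot: [0.762, 0.648, -0.003, 0.003]
force: [-3.1, -15.1, 6.5]
opening: 0.0006
```

```bash
python3 look.py g17 && python3 red.py pics/raw_g17scene.png && python3 -c "
from station import *
print(sign_off())"
```

```text
clamp xy mm [-66.4   1.2] z 0.1284 open 0.0004236745744937411 F clamp [15.8 -0.8] 19.3
pics/raw_g17scene.png red mm 12.0 from 18.0 to 29.5 peak 112.0
the job is handed in; nothing more can be done
None
```

The job is handed in at about 19 s. The smallest green packer is nipped flat against the oak block, and the shut fingers still hold the trigger back.

I laid the packer in the gap, let go of it, and worked the trigger four times. The fourth pull is the one being held.

**Last checks**
- **Packer and block:** the packer is against the block, and the block is up to the fence. Both cameras show it central and square. Just after I laid it down, a fit in the scene view put it about 2.5 mm off centre and 1° off square; a rough reading of the top view put it within about 1 mm of centre.
- **Nose:** it is pushed in about 11–12 mm of 25, with 12–14 mm of red still showing, measured in both views. That is slightly under half way.
- **Hold:** the push on the trigger stayed at about 15 N over the last half second, and the red length did not change.
- **Left alone:** I did not go near the white packer, mallet or jar.

**Disagreement:** working back from the push force gave only about 9–10 mm of nose travel. I relied on the pictures. The trigger is near the end of its stroke, so getting exactly half way would have needed another stroke.

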